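# Tip knight blanks through the sprung flap of their cell

## Task

Pick up the metal scoop by its handle and tip both rough knight blanks out of it into the one cell of the box that has the knight sample lying on its roof: press that cell's spring flap down with the lip of the scoop and let the blanks slide in past it. Do not ram the box, do not push the other flaps open, and leave the rooks, bowl and calliper alone. Then draw the scoop out so that the flap springs shut, and set the empty scoop down flat on the bench.

Things in the scene. Friction and masses are not known exactly. Their poses are not given: they have to be found in the camera images.
- cell_box: Fixed plywood box 160 (x) x 290 (y) x 145 (z) mm, walls 5 mm, origin at the centre of its underside. Two full-height dividers make three cells along y, each 150 x 90 mm inside, centres at y = -95, 0, +95 mm. The near top (x -80 to +3 mm) is a fixed roof, 6 mm thick; each cell's far top (x +5 to +75 mm) is a spring flap; far wall x +75 to +80 mm, its top at 145 mm.
- flap0 (a joint): Steel flap of the cell at y = -95 mm of the box, 86 wide, 70 long, 3 mm thick, flush with the box top, hinged at its far edge (x = +75, z = 143 mm); the free end next to the roof swings down. Angle in rad: 0 shut, grows as pressed down, at most 1.2. Spring 0.1 N m shut, 0.1 more per rad (2 to 4 N at 42 mm from the hinge).
- flap1 (a joint): Flap of the middle cell (y = 0), same as flap0. A lip laid over the far wall, pointing along the box's -x, presses the flap down and lies along it; parts fall past its free end, between it and the roof edge.
- flap2 (a joint): Flap of the cell at y = +95 mm of the box, same as flap0.
- sample_knight: Finished wooden knight, 62 mm long, 40 wide, 26 thick, fixed lying on its side on the roof of the cell meant for knights. Origin under its middle, on the roof top: x = -38 mm and z = 145 mm in the box frame, y = that cell's centre; axes parallel to the box's. Which of the three cells it is on varies.
- sample_rook: Finished rook 62 mm long lying fixed on the roof of another cell; origin as for the knight sample.
- sample_pawn: Finished pawn 65 mm long lying fixed on the roof of another cell; origin as for the knight sample.
- scoop_grip (a point): Point in the bridge handle of the loose metal scoop (250 g), near above its centre of mass. Handle: level wooden bar 20 mm wide, 22 high, running 24.5 mm ahead (lip side) to 60.5 mm behind the point, which is 73 mm above the underside. Scoop axes: z up, +x to its closed back, -x to its open lip; 150 x 58 mm. Starts flat on the bench.
- scoop_lip (a point): Middle of the lip's lower edge, at the front of the scoop's underside: 87 mm ahead (-x) of and 73 mm below the grip point; same axes. Floor 3 mm thick; side walls 35 mm high along the back 100 mm, 19 mm high near the lip.
- scoop: The scoop itself: origin at the centre of its underside, 75 mm behind the lip; axes as told for its points.
- knight_a_center (a point): Centre of a rough boxwood knight blank, 62 (its x) x 40 x 24 mm, about 40 g, lying flat in the front of the scoop, under the handle, foot end to the scoop's back. It slides on the metal only at tilts above some 26 to 36 degrees.
- knight_b_center (a point): The second, equal blank, lying behind the first in the scoop.
- rook_1: Loose turned beech rook standing on the bench, 80 mm high, 36 mm across its foot; origin under its foot. Leave alone.
- rook_2: Second such rook. Leave alone. A fixed green vise, 190 mm high, stands beyond the rooks, clear of the work.
- bowl: Porcelain bowl of brass ferrules, 110 mm across, 45 mm high, loose; origin under its middle. Leave alone.
- calliper: Steel outside calliper lying on the bench, 140 mm long along its x from its pivot (origin), 78 mm wide, 6 mm high. Leave alone.

How it is judged:
By the outcome, as a careful person would: the job done as asked, in the order asked, and still so for the second after the job is handed in, with the robot touching nothing.
It also fails if it takes over 56 s, if anything falls off the work surface, if the arm or the gripper's body presses on something with over 40 N, if the wrist force passes 120 N, or if a joint passes its speed limit or range.

## Robot

A 7-joint arm with a two-finger parallel gripper is mounted at the origin on the work surface. World frame = base frame: x ahead of the robot, y to its left, z up, the work surface at z = 0. Lengths are in m, angles in rad, forces in N, time in s.
With the tool pointing down it reaches from about 0.4 to 0.9 m from the base axis. Payload 5.5 kg.
Tool frame: the origin (TCP) lies between the finger pads; the fingertips stand 25 mm ahead of it and the grasp point (between the pads) lies 6 mm ahead of it; z points along the fingers, y is the line along which they close (so a half turn about z gives the same grasp; the last joint's range is limited). The gripper opens to 85 mm and grips with 20 to 120 N. Pads are 22 mm wide; open, the fingers measure 114 mm over their backs; the gripper's body (76 mm by 85 mm) begins 54 mm behind the grasp point. The pads swing forward as they close: fully open they stand 13 mm farther back than shut.
Start: joints at [1.532, 0.501, -0.427, 1.55, 0.221, 1.138, -0.21], TCP at [0.193, -0.621, 0.256] pointing down, gripper open.
Joint ranges: [-2.88, 2.88], [-0.31, 2.03], [-1.54, 1.56], [0.2, 2.42], [-1.41, 4.55], [0.19, 2.02], [-2.57, 2.57]. Speed limits (rad/s): [2.57, 2.57, 3.14, 3.14, 3.14, 3.14, 3.14].

## Interface

Orientations are given as a unit quaternion [x, y, z, w].
In Python, from rig import readout, imaging, ticket gives the robot as it stands. The module is installed in compiled form; this text tells all that it offers.
- The arm moves only by the tool send_rows, never from a script. Its argument "deltas" is text: rows parted by semicolons, each of 7 numbers parted by spaces: the turn, a rotation vector about the tool's x, y, z each as a share of pi/2 rad, from -1 to 1, then the shift along the tool's x, y, z each as a share of 0.5 m, from -1 to 1, then the closure, from -1 (fully open) to 1 (shut), so that 0 is half open. In form: rx ry rz tx ty tz jaw; .... A call has 1 to 20 rows; each row shifts and turns the commanded pose from where the row before left it, along the tool's axes as they then stand; what a row does not reach is not made up. A row lasts 1/12 s, in which the tool goes at most 41.7 mm and 7.16 degrees, less where a joint would pass 70% of its speed; a pose out of reach is approached as far as the arm can. A call with a number of a shift or a turn outside -1 to 1 is refused whole. A call with a gripper value outside its range is refused whole. The fingers move at their own pace and stop on an object; the grip force is fixed at half the most. Time passes only in rows, so rows that do not move let the fingers close. It gives the time, the measured TCP pose, the force, the opening and the grip force at its end, in the units of the state.
- readout.observe(): the state, without advancing time (a new reading comes with each control period).
- imaging.snapshot(name): name is "side" or "top" or "wrist"; returns a dict with "pixels" (480x640x3 uint8, blue, green, red), "z_map" (480x640 float32, m along the optical axis (not along the pixel's ray), 0 where there is no reading), "vertical_fov" (degrees; the focal length in pixels is half the picture's height over the tangent of half this angle, whatever the lens; pixels are square), "cx", "cy" (the principal point, pixels), "extrinsics" (4x4, takes a point from camera to world coordinates). Camera axes: x right, y down, z forward; pixel columns grow to the right and rows downward; lengths in m; the calibration is good to about 2 mm. The wrist camera is an equidistant fisheye: a pixel r from the principal point sees the ray r / f radians off the axis. A picture is of the moment at which its call begins.
- ticket.hand_in(): hands the job in; it is judged then, once.
Trained networks look in the newest picture that a camera, given by its name, has taken for a name from the list of things; names that differ only in an ending like _2 or _b are one class to them, and where a whole thing is asked for, a point or a joint stands for the part that bears it (a point fixed in the world has none). Each returns a list of dicts, best first, with "score" (0 to 1); they miss things now and then, are a little off and sometimes report something else, mostly with a low value. They report only what shows in the picture. A call takes as long as a camera call.
- imaging.regions_of(thing, camera): "mask" (480x640 bool, what is visible of it) and "rect" ([centre column, centre row, width, height] in pixels, round what is visible of it).
The state is a dict: "time_s": time; "qpos": joint angles; "dq": joint speeds; "joint_torque": joint torques, N m; "tcp_pos": TCP position; "tool_rot": TCP orientation; "contact_force": force on the tool from outside, world axes, zero at the start; "torque": the same for the moment, N m; "grip_width": opening from 0.0 (shut) to 1.0 (fully open); "finger_force": force on a finger pad.
Only numpy, scipy, OpenCV 4.12 (cv2) and the standard library are available. Lean on these libraries where they do the work, as an engineer would, in place of code of your own. Each camera call takes 0.05 s, during which the arm holds its last target. There are 200 camera calls.

## Working session

There is one attempt and no reset: what is moved stays moved. The work goes in short steps, Python scripts to look and compute and a tool call to move; the robot and the scene stay as the last step left them, time stands still between calls to the robot, and variables do not carry over. Pictures are saved under pics/ and viewed, at most 10 in all, crops included, and the job is handed in when it is done.

Besides the shell and the picture viewer there is one more tool, called after ">>>" as name(argument=value, ...), one argument or row to a line, values as JSON. send_rows: Moves the arm, as the interface text tells. Shift numbers are shares of 0.5 m and turn numbers shares of pi/2 rad, none past 1 either way. Its arguments: {"type":"object","properties":{"deltas":{"type":"string"}},"required":["deltas"]}

```bash
mkdir -p pics
cat > h.py <<'E'
import numpy as np, cv2
from rig import readout, imaging, ticket
from scipy.spatial.transform import Rotation as R
def cloud(s):
    h,w=s["z_map"].shape; f=h/2/np.tan(np.radians(s["vertical_fov"])/2)
    v,u=np.mgrid[:h,:w]; z=s["z_map"]
    P=np.stack([(u-s["cx"])/f*z,(v-s["cy"])/f*z,z],-1)
    E=np.array(s["extrinsics"]); return P@E[:3,:3].T+E[:3,3]
def top(m): return m
E
python3 - <<'E'
from h import *
S={}
for c in ["top","side"]:
    s=imaging.snapshot(c); S[c]=s; cv2.imwrite(f"pics/{c}1.png",s["pixels"]); P=cloud(s)
    np.savez(f"{c}1.npz",P=P,ok=s["z_map"]>0,pix=s["pixels"],E=s["extrinsics"],fov=s["vertical_fov"])
    for t in ["cell_box","sample_knight","sample_rook","sample_pawn","scoop","knight_a_center","rook_1","bowl","calliper"]:
        for r in imaging.regions_of(t,c)[:2]:
            m=r["mask"]&(s["z_map"]>0); p=P[m]
            print(c,t,round(r["score"],2),np.round(r["rect"]),np.round(np.median(p,0),3),np.round(np.percentile(p,[2,98],axis=0),3).tolist())
o=readout.observe(); print(o)
E
```

```text
top cell_box 0.58 [335. 278. 158. 104.] [ 0.525 -0.082  0.145] [[0.432, -0.216, 0.037], [0.605, 0.065, 0.15]]
top sample_knight 0.92 [334. 292.  26.  35.] [ 0.482 -0.072  0.171] [[0.455, -0.089, 0.154], [0.513, -0.051, 0.175]]
top sample_knight 0.31 [390. 264.  49.  40.] [ 0.546 -0.175  0.146] [[0.511, -0.217, 0.142], [0.579, -0.135, 0.15]]
top sample_rook 0.73 [256. 212.  16.  21.] [0.67  0.101 0.073] [[0.66, 0.087, 0.005], [0.687, 0.118, 0.083]]
top sample_rook 0.66 [285. 286.  23.  33.] [0.501 0.024 0.177] [[0.467, 0.005, 0.166], [0.527, 0.039, 0.185]]
top sample_pawn 0.54 [382. 304.  22.  30.] [ 0.473 -0.162  0.171] [[0.44, -0.18, 0.163], [0.497, -0.15, 0.181]]
top scoop 0.86 [175. 277.  40.  69.] [0.526 0.283 0.027] [[0.448, 0.252, -0.0], [0.591, 0.327, 0.087]]
top knight_a_center 0.74 [168. 288.  28.  26.] [0.49  0.289 0.027] [[0.466, 0.275, 0.01], [0.52, 0.316, 0.032]]
top knight_a_center 0.28 [380. 303.  23.  32.] [ 0.471 -0.162  0.171] [[0.438, -0.18, 0.163], [0.499, -0.15, 0.181]]
top rook_1 0.86 [223. 177.  19.  26.] [0.747 0.184 0.071] [[0.736, 0.172, 0.004], [0.766, 0.20
[... 1936 characters left out ...]
 0.5008725 , -0.42696468,  1.55039714,  0.22078673,
        1.13830054, -0.21029176]), 'dq': array([ 1.96177672e-05, -1.35720282e-03, -9.44808929e-04,  3.94418517e-04,
        1.68436598e-03, -4.51661718e-04, -1.16582245e-03]), 'joint_torque': array([ 1.98671078e-04, -5.69380760e+01, -5.81091464e+00, -2.81344825e+01,
        1.26159989e-02,  1.82827207e-03, -1.68203595e-06]), 'tcp_pos': array([ 0.19320658, -0.62062408,  0.25632499]), 'tool_rot': array([9.88638198e-01, 1.50314716e-01, 1.48447094e-05, 1.70010887e-05]), 'contact_force': array([-0.84322763, -0.35743988, -0.16464387]), 'torque': array([-0.02233793, -0.0064667 ,  0.06532583]), 'finger_force': 0.0, 'grip_width': 0.9991863668576754}
```

Run:
```python
import numpy as np,cv2
a=cv2.imread("pics/top1.png"); b=cv2.imread("pics/side1.png")
cv2.imwrite("pics/top1c.png",cv2.resize(a[120:360,120:520],(800,480),interpolation=cv2.INTER_CUBIC))
cv2.imwrite("pics/side1c.png",cv2.resize(b[120:440,180:500],(600,600),interpolation=cv2.INTER_CUBIC))
d=np.load("top1.npz"); P=d["P"]; ok=d["ok"]
def rect(m,n):
    q=P[m&ok][:,:2].astype(np.float32)*1000
    # trimmed minimum-area rectangle
    r=cv2.minAreaRect(q); print(n,len(q),np.round(r[0],1),np.round(r[1],1),round(r[2],1)); return q
x,y,z=P[...,0],P[...,1],P[...,2]
box=(x>.4)&(x<.64)&(y>-.26)&(y<.1)
rect(box&(z>.135)&(z<.152),"boxtop")
sc=(x>.42)&(x<.62)&(y>.23)&(y<.36)
rect(sc&(z>.012)&(z<.12),"scoop")
rect(sc&(z>.07)&(z<.12),"handle")
print("handle z",np.percentile(z[sc&ok&(z>.07)],[5,50,95]),"boxtop z",np.median(z[box&ok&(z>.135)&(z<.152)]))
rect(sc&(z>.005)&(z<.12),"scoop low")
```

```text
boxtop 9931 [520.7 -75.1] [290.5 160.6] 81.0
scoop 1540 [522.8 290.8] [ 60.3 144.3] 80.9
handle 435 [550.3 285.5] [20.8 87.2] 80.2
handle z [0.07345547 0.08367928 0.08760739] boxtop z 0.14560195649001284
scoop low 1836 [520.5 294.5] [126.6 198.6] 89.6
```

View pics/top1c.png

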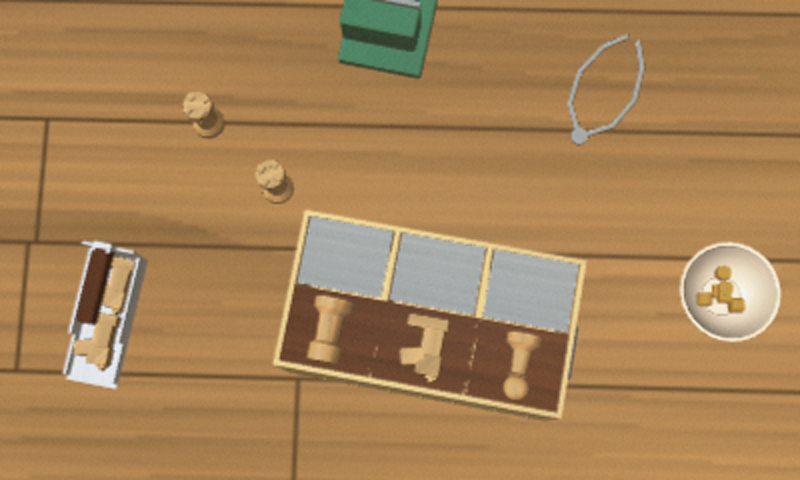

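View pics/side1c.png

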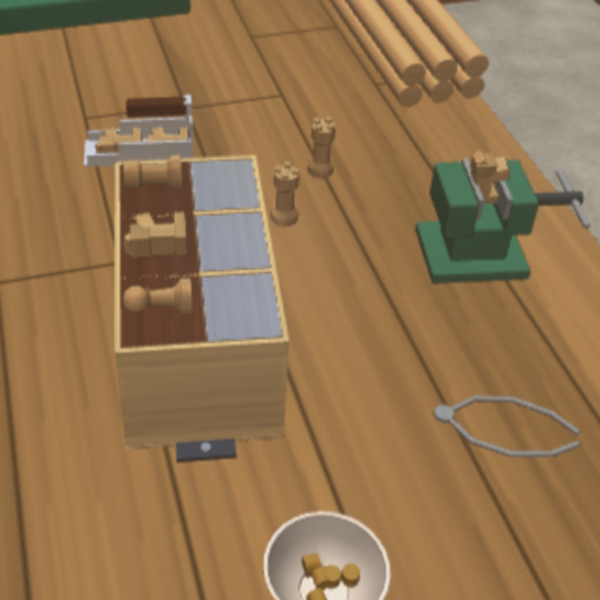

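The top view shows the box with its flaps on the far (+x) side and the knight sample on the middle roof (~425,345 in the crop). It also shows the scoop (~105,315), lip toward the robot, with its yaw of about -9.5° close to the box's -9°. The side view agrees: the middle roof bears the knight (~155,232), and the far side of the box is clear. I'll move above the scoop in two straight legs, then turn.

>>> send_rows(
  deltas="0 0 0 0.06 -0.033 0 -1;0 0 0 0.06 -0.033 0 -1;0 0 0 0.06 -0.033 0 -1;0 0 0 0.06 -0.033 0 -1;0 0 0 0.06 -0.033 0 -1;0 0 0 0.06 -0.033 0 -1;0 0 0 0.06 -0.033 0 -1;0 0 0 0.06 -0.033 0 -1;0 0 0 0.06 -0.033 0 -1;0 0 0 0.06 -0.033 0 -1;0 0 0 0.06 -0.033 0 -1;0 0 0 0.06 -0.033 0 -1;0 0 0 0.06 -0.033 0 -1",
)

```text
time_s: 2.08
tcp_pos: [0.5028, -0.2987, 0.2566]
tool_rot: [0.989, 0.15, 0.0, 0.0]
contact_force: [0.1, -0.7, 0.3]
grip_width: 0.993
finger_force: 0.0
```

>>> send_rows(
  deltas="0 0 0 0.024 -0.065 0 -1;0 0 0 0.024 -0.065 0 -1;0 0 0 0.024 -0.065 0 -1;0 0 0 0.024 -0.065 0 -1;0 0 0 0.024 -0.065 0 -1;0 0 0 0.024 -0.065 0 -1;0 0 0 0.024 -0.065 0 -1;0 0 0 0.024 -0.065 0 -1;0 0 0 0.024 -0.065 0 -1;0 0 0 0.024 -0.065 0 -1;0 0 0 0.024 -0.065 0 -1;0 0 0 0.024 -0.065 0 -1;0 0 0 0.024 -0.065 0 -1;0 0 0 0.024 -0.065 0 -1;0 0 0 0.024 -0.065 0 -1;0 0 0 0.024 -0.065 0 -1;0 0 0 0.024 -0.065 0 -1",
)

```text
time_s: 3.5
tcp_pos: [0.5324, 0.2898, 0.2564]
tool_rot: [0.989, 0.15, 0.0, 0.0]
contact_force: [-0.2, 0.4, 0.8]
grip_width: 0.997
finger_force: 0.0
```

Run:
```python
from h import *
o=readout.observe(); print(o["time_s"],o["qpos"].round(2),o["tcp_pos"].round(4),o["tool_rot"].round(4))
```

```text
3.5 [ 0.01  0.49 -0.75  1.66  0.36  1.14 -2.11] [0.5324 0.2898 0.2564] [9.887e-01 1.501e-01 2.000e-04 1.000e-04]
```

>>> send_rows(
  deltas="0 0 -0.071 0 0 0 -1;0 0 -0.071 0 0 0 -1;0 0 -0.071 0 0 0 -1;0 0 -0.071 0 0 0 -1;0 0 -0.071 0 0 0 -1;0 0 -0.071 0 0 0 -1;0 0 -0.071 0 0 0 -1;0 0 -0.071 0 0 0 -1;0 0 -0.071 0 0 0 -1;0 0 -0.071 0 0 0 -1;0 0 -0.071 0 0 0 -1;0 0 -0.071 0 0 0 -1;0 0 -0.071 0 0 0 -1;0 0 -0.071 0 0 0 -1;0 0 -0.071 0 0 0 -1;0 0 -0.071 0 0 0 -1;0 0 -0.071 0 0 0 -1;0 0 -0.071 0 0 0 -1;0 0 -0.071 0 0 0 -1;0 0 -0.071 0 0 0 -1",
)

```text
time_s: 5.17
tcp_pos: [0.5326, 0.2881, 0.2563]
tool_rot: [0.298, 0.955, -0.0, 0.0]
contact_force: [0.8, 0.5, -0.1]
grip_width: 1.003
finger_force: 0.0
```

>>> send_rows(
  deltas="0 0 -0.071 0 0 0 -1;0 0 -0.071 0 0 0 -1;0 0 -0.071 0 0 0 -1;0 0 -0.071 0 0 0 -1;0 0 0 0 0 0 -1",
)

```text
time_s: 5.58
tcp_pos: [0.5326, 0.288, 0.256]
tool_rot: [0.08, 0.997, 0.0, -0.0]
contact_force: [-0.0, -0.4, 0.0]
grip_width: 0.999
finger_force: 0.0
```

```bash
cat >> h.py <<'E'
def wcloud(s):
    h,w=s["z_map"].shape; f=h/2/np.tan(np.radians(s["vertical_fov"])/2)
    v,u=np.mgrid[:h,:w]; dx,dy=u-s["cx"],v-s["cy"]; r=np.hypot(dx,dy)+1e-9; t=r/f; z=s["z_map"]
    P=np.stack([dx/r*np.tan(t)*z,dy/r*np.tan(t)*z,z],-1)
    E=np.array(s["extrinsics"]); return P@E[:3,:3].T+E[:3,3]
E
python3 - <<'E'
from h import *
o=readout.observe(); print(o["time_s"],o["qpos"].round(2),o["tcp_pos"].round(4)); print(R.from_quat(o["tool_rot"]).as_matrix().round(3))
s=imaging.snapshot("wrist"); cv2.imwrite("pics/w1.png",s["pixels"]); P=wcloud(s); ok=(s["z_map"]>0)
x,y,z=P[...,0],P[...,1],P[...,2]
m=ok&(x>.43)&(x<.63)&(y>.22)&(y<.36)
for lo,hi,n in [(.08,.1,"handletop"),(.012,.1,"scoop"),(.028,.06,"walls")]:
    q=P[m&(z>lo)&(z<hi)]; r=cv2.minAreaRect((q[:,:2]*1000).astype(np.float32)); print(n,len(q),np.round(r[0],1),np.round(r[1],1),round(r[2],1),np.median(q[:,2]).round(4))
E
```

```text
5.5833 [ 0.31  0.78 -1.33  1.65  0.78  1.34  0.27] [0.5326 0.288  0.256 ]
[[-0.987  0.159 -0.001]
 [ 0.159  0.987  0.   ]
 [ 0.001  0.    -1.   ]]
handletop 2349 [551.2 286.9] [19.2 88.6] 80.5 0.0838
scoop 7122 [522.9 290.9] [ 58.6 145.7] 80.1 0.0341
walls 1424 [531.2 289.4] [ 58.3 124.1] 80.2 0.035
```

View pics/w1.png

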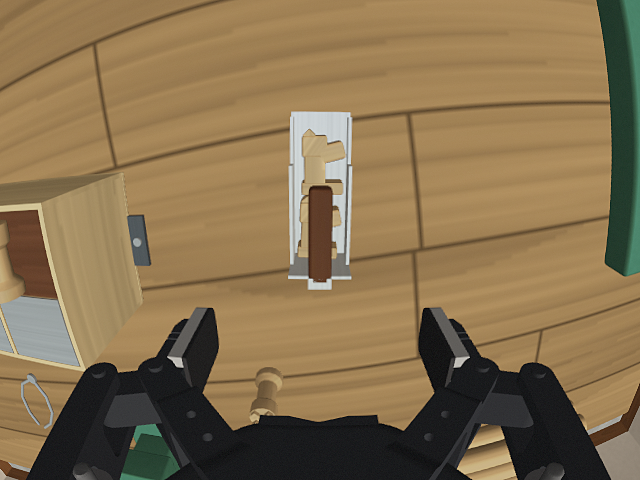

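The wrist view shows the handle (~320,235) between the fingers, with both blanks in the scoop and the lip up in the picture. The measured grip point is about (0.533, 0.290), within 2 mm of the TCP, and the yaw is within 1°. I'll go down and grip.

>>> send_rows(
  deltas="0 0 0.007 0 0.003 0.06 -1;0 0 0 0 0 0.06 -1;0 0 0 0 0 0.06 -1;0 0 0 0 0 0.06 -1;0 0 0 0 0 0.06 -1;0 0 0 0 0 0.04 -1;0 0 0 0 0 0.014 -1;0 0 0 0 0 0 -1;0 0 0 0 0 0 1;0 0 0 0 0 0 1;0 0 0 0 0 0 1;0 0 0 0 0 0 1;0 0 0 0 0 0 1;0 0 0 0 0 0 1;0 0 0 0 0 0 1;0 0 0 0 0 0 1;0 0 0 0 0 0 1",
)

```text
time_s: 7.05
tcp_pos: [0.5331, 0.2897, 0.0802]
tool_rot: [0.087, 0.996, -0.0, 0.001]
contact_force: [-0.7, -1.7, 7.3]
grip_width: 0.224
finger_force: 59.6
```

>>> send_rows(
  deltas="0 0 0 0 0 -0.006 1;0 0 0 0 0 -0.015 1;0 0 0 0 0 -0.03 1;0 0 0 0 0 -0.04 1;0 0 0 0 0 -0.05 1;0 0 0 0 0 -0.05 1;0 0 0 0 0 -0.05 1;0 0 0 0 0 -0.05 1;0 0 0 0 0 -0.05 1;0 0 0 0 0 -0.05 1;0 0 0 0 0 -0.04 1;0 0 0 0 0 -0.03 1;0 0 0 0 0 -0.015 1;0 0 0 0 0 -0.006 1",
)

```text
time_s: 8.22
tcp_pos: [0.5326, 0.2902, 0.3218]
tool_rot: [0.087, 0.996, 0.0, 0.001]
contact_force: [0.5, 0.5, -3.8]
grip_width: 0.223
finger_force: 59.0
```

```bash
cat >> h.py <<'E'
yaw=np.radians(-9.0); C=np.array([.5207,-.0751,0]); RB=R.from_euler("z",yaw)
# TCP pose for scoop tilt th (deg), lip L mm past hinge, underside gap mm off the hinge corner
def pose(th,L,gap,off=(-.087,-.080)):
    Rs=RB*R.from_rotvec([0,-np.radians(th),0])       # scoop axes in world
    H=C+RB.apply([.075,0,.145])
    lip=H+Rs.apply([-L/1000,0,gap/1000])
    tcp=lip+Rs.apply([-off[0],0,-off[1]])
    return tcp,Rs*R.from_euler("x",180,degrees=True)*R.from_euler("z",180,degrees=True)
def delta(a,b):
    "rows units from pose a to b: turn, shift in tool a"
    return ((a[1].inv()*b[1]).as_rotvec()/(np.pi/2)).round(3),(a[1].inv().apply(b[0]-a[0])/.5).round(4)
def now():
    o=readout.observe(); print(round(o["time_s"],2),o["qpos"].round(2),o["tcp_pos"].round(4),o["contact_force"].round(1),o["torque"].round(2)); return o["tcp_pos"],R.from_quat(o["tool_rot"])
E
python3 - <<'E'
from h import *
a=now(); p20=pose(20,50,60); p0=pose(0,50,60); print(p20[0],p0[0],pose(20,50,3)[0],pose(55,50,3)[0])
lev=(np.array([p20[0][0],p20[0][1],a[0][2]]),p0[1]); print("level",delta(a,lev)); print("tilt",delta(lev,(lev[0],p20[1]))); 
print("then",delta((lev[0],p20[1]),p20))
E
```

```text
8.22 [ 0.32  0.72 -1.37  1.57  0.72  1.44  0.3 ] [0.5326 0.2902 0.3218] [ 0.5  0.5 -3.8] [0.01 0.01 0.03]
[ 0.58182389 -0.08478107  0.28921171] [ 0.63132109 -0.09262066  0.285     ] [ 0.60107902 -0.08783079  0.23564923] [ 0.54858512 -0.07951657  0.22291547]
level (array([ 0.001,  0.001, -0.011]), array([-2.266e-01, -7.216e-01, -3.000e-04]))
tilt (array([ 0.   , -0.222,  0.   ]), array([0., 0., 0.]))
then (array([0., 0., 0.]), array([0.0223, 0.    , 0.0612]))
```

>>> send_rows(
  deltas="0 0 0 -0.004 -0.014 0 1;0 0 -0.011 -0.009 -0.027 0 1;0 0 0 -0.014 -0.046 0 1;0 0 0 -0.014 -0.046 0 1;0 0 0 -0.014 -0.046 0 1;0 0 0 -0.014 -0.046 0 1;0 0 0 -0.014 -0.046 0 1;0 0 0 -0.014 -0.046 0 1;0 0 0 -0.014 -0.046 0 1;0 0 0 -0.014 -0.046 0 1;0 0 0 -0.014 -0.046 0 1;0 0 0 -0.014 -0.046 0 1;0 0 0 -0.014 -0.046 0 1;0 0 0 -0.014 -0.046 0 1;0 0 0 -0.014 -0.046 0 1;0 0 0 -0.014 -0.046 0 1;0 0 0 -0.009 -0.027 0 1;0 0 0 -0.004 -0.014 0 1",
)

```text
time_s: 9.72
tcp_pos: [0.5849, -0.0897, 0.3186]
tool_rot: [0.08, 0.997, -0.0, -0.001]
contact_force: [-0.1, -0.4, -3.6]
grip_width: 0.226
finger_force: 59.0
```

>>> send_rows(
  deltas="0 -0.015 0 0 0 0 1;0 -0.03 0 0 0 0 1;0 -0.03 0 0 0 0 1;0 -0.03 0 0 0 0 1;0 -0.03 0 0 0 0 1;0 -0.03 0 0 0 0 1;0 -0.03 0 0 0 0 1;0 -0.02 0 0 0 0 1;0 -0.007 0 0 0 0 1;0 0 0 0 0 0 1",
)

```text
time_s: 10.55
tcp_pos: [0.5839, -0.0853, 0.3197]
tool_rot: [0.076, 0.982, -0.014, 0.172]
contact_force: [-0.7, 0.1, -4.2]
grip_width: 0.224
finger_force: 59.1
```

Run:
```python
from h import *
a=now(); print(a[1].as_matrix().round(3)); print(delta(a,pose(20,50,60)))
w=imaging.snapshot("side"); cv2.imwrite("pics/s2.png",cv2.resize(w["pixels"][120:360,180:420],(600,600),interpolation=cv2.INTER_CUBIC))
t=imaging.snapshot("top"); np.savez("t2.npz",P=cloud(t),ok=t["z_map"]>0)
r=imaging.regions_of("scoop","side")[:1]
P=cloud(w)
for q in r: p=P[q["mask"]&(w["z_map"]>0)]; b=RB.inv().apply(p-C); print(q["score"],np.percentile(b,[1,50,99],axis=0).round(3).tolist())
```

```text
10.55 [ 1.26  0.52 -1.51  1.9   0.78  0.97  0.89] [ 0.5839 -0.0853  0.3197] [-0.7  0.1 -4.2] [ 0.1   0.62 -0.05]
[[-0.929  0.155  0.336]
 [ 0.145  0.988 -0.054]
 [-0.34  -0.002 -0.94 ]]
(array([-0.001, -0.001,  0.001]), array([0.0248, 0.0006, 0.0558]))
0.6 [[0.009, -0.032, -0.001], [0.091, -0.021, 0.269], [0.16, 0.445, 0.341]]
```

View pics/s2.png

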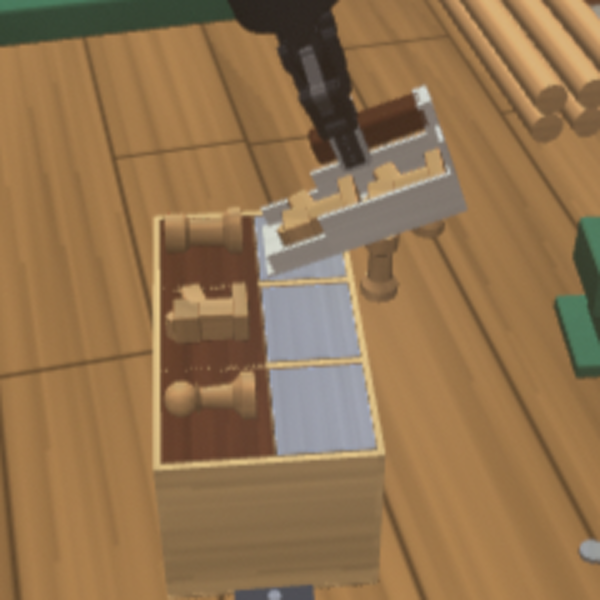

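The side view shows the scoop gripped and tilted about 20°, both blanks seated, with its lip (~270,265) above the flap side of the box. I'll check the lip offset against my held-scoop model from the depth map.

```bash
cat >> h.py <<'E'
def heldcheck(a,cam="side"):
    s=imaging.snapshot(cam); P=cloud(s); ok=s["z_map"]>0
    Rs=a[1]*R.from_euler("z",180,degrees=True)*R.from_euler("x",180,degrees=True)
    q=Rs.inv().apply(P[ok]-a[0])   # scoop axes, origin TCP
    k=(q[:,0]>-.11)&(q[:,0]<.08)&(abs(q[:,1])<.034)&(q[:,2]>-.1)&(q[:,2]<-.03)
    return q[k]
E
python3 - <<'E'
from h import *
a=now(); q=heldcheck(a); print(len(q))
for lo in np.arange(-.10,.07,.02):
    k=(q[:,0]>=lo)&(q[:,0]<lo+.02)
    if k.sum()>5: print(round(lo,2),k.sum(),"zmin",np.percentile(q[k,2],[1,3,50,99]).round(4),"y",np.percentile(q[k,1],[2,98]).round(3))
print("x",np.percentile(q[:,0],[.5,1,99,99.5]).round(4))
E
```

```text
10.7 [ 1.26  0.52 -1.51  1.9   0.78  0.97  0.89] [ 0.5853 -0.0859  0.3203] [-0.4  0.4 -2.4] [ 0.15  0.61 -0.02]
2549
-0.1 106 zmin [-0.0801 -0.0797 -0.077  -0.0606] y [-0.031  0.027]
-0.08 257 zmin [-0.0804 -0.0794 -0.0661 -0.0526] y [-0.032  0.028]
-0.06 313 zmin [-0.0803 -0.0786 -0.0601 -0.0517] y [-0.031  0.026]
-0.04 372 zmin [-0.08   -0.0788 -0.0553 -0.0451] y [-0.031  0.028]
-0.02 342 zmin [-0.0793 -0.078  -0.058  -0.0455] y [-0.032  0.027]
0.0 373 zmin [-0.0798 -0.0789 -0.0547 -0.0444] y [-0.031  0.028]
0.02 398 zmin [-0.0797 -0.0782 -0.0567 -0.0451] y [-0.031  0.028]
0.04 360 zmin [-0.08   -0.0789 -0.0557 -0.0341] y [-0.032  0.027]
0.06 28 zmin [-0.0818 -0.0796 -0.0557 -0.0311] y [-0.031  0.025]
x [-0.0878 -0.0863  0.0602  0.0607]
```

>>> send_rows(
  deltas="0 0 0 0.01 0 0.01 1;0 0 0 0.01 0 0.02 1;0 0 0 0.005 0 0.02 1;0 0 0 0 0 0.02 1;0 0 0 0 0 0.02 1;0 0 0 0 0 0.02 1;0 0 0 0 0 0.015 1;0 0 0 0 0 0.012 1;0 0 0 0 0 0.01 1;0 0 0 0 0 0.01 1;0 0 0 0 0 0.008 1;0 0 0 0 0 0.003 1;0 0 0 0 0 0 1",
)

```text
time_s: 11.83
tcp_pos: [0.6018, -0.0886, 0.2368]
tool_rot: [0.077, 0.982, -0.013, 0.173]
contact_force: [-2.8, 0.9, -1.3]
grip_width: 0.225
finger_force: 59.4
```

Run:
```python
from h import *
a=now(); print(delta(a,pose(20,50,4)))
seq=[pose(t,50,4) for t in [20,25,30,35,40,45,50,55,58]]
for u,v in zip(seq,seq[1:]): print(delta(u,v))
```

```text
11.83 [ 1.1   0.59 -1.32  1.96  0.93  0.85  0.77] [ 0.6018 -0.0886  0.2368] [-2.8  0.9 -1.3] [0.24 1.11 0.05]
(array([ 0., -0.,  0.]), array([ 0.0024,  0.0013, -0.0003]))
(array([ 0.   , -0.056,  0.   ]), array([ 0.0149,  0.    , -0.0058]))
(array([ 0.   , -0.056, -0.   ]), array([ 0.0149, -0.    , -0.0058]))
(array([ 0.   , -0.056,  0.   ]), array([ 0.0149,  0.    , -0.0058]))
(array([ 0.   , -0.056,  0.   ]), array([ 0.0149, -0.    , -0.0058]))
(array([-0.   , -0.056,  0.   ]), array([ 0.0149,  0.    , -0.0058]))
(array([ 0.   , -0.056,  0.   ]), array([ 0.0149, -0.    , -0.0058]))
(array([-0.   , -0.056,  0.   ]), array([ 0.0149,  0.    , -0.0058]))
(array([ 0.   , -0.033,  0.   ]), array([ 0.0089,  0.    , -0.0036]))
```

>>> send_rows(
  deltas="0 -0.028 0 0.0075 0 -0.003 1;0 -0.056 0 0.015 0 -0.006 1;0 -0.056 0 0.015 0 -0.006 1;0 -0.056 0 0.015 0 -0.006 1;0 -0.056 0 0.015 0 -0.006 1;0 -0.056 0 0.015 0 -0.006 1;0 -0.056 0 0.015 0 -0.006 1;0 -0.028 0 0.0075 0 -0.003 1;0 0 0 0 0 0 1;0 0 0 0 0 0 1;0 0 0 0 0 0 1;0 0 0 0 0 0 1",
)

```text
time_s: 12.83
tcp_pos: [0.567, -0.091, 0.2312]
tool_rot: [0.076, 0.919, -0.045, 0.384]
contact_force: [-5.9, 2.1, 5.3]
grip_width: 0.227
finger_force: 60.9
```

Run:
```python
from h import *
a=now(); print(delta(a,pose(55,50,4)))
s=imaging.snapshot("side"); cv2.imwrite("pics/s3.png",cv2.resize(s["pixels"][120:360,180:420],(600,600),interpolation=cv2.INTER_CUBIC))
for r in imaging.regions_of("knight_a_center","side")[:4]: print(r["score"],r["rect"])
```

```text
12.83 [ 1.16  0.32 -1.21  2.37  2.02  0.41 -0.39] [ 0.567  -0.091   0.2312] [-5.9  2.1  5.3] [0.69 1.43 0.39]
(array([-0.019, -0.106,  0.004]), array([ 0.0401,  0.0166, -0.0194]))
0.57 [288.8, 283.6, 92.6, 160.5]
```

View pics/s3.png

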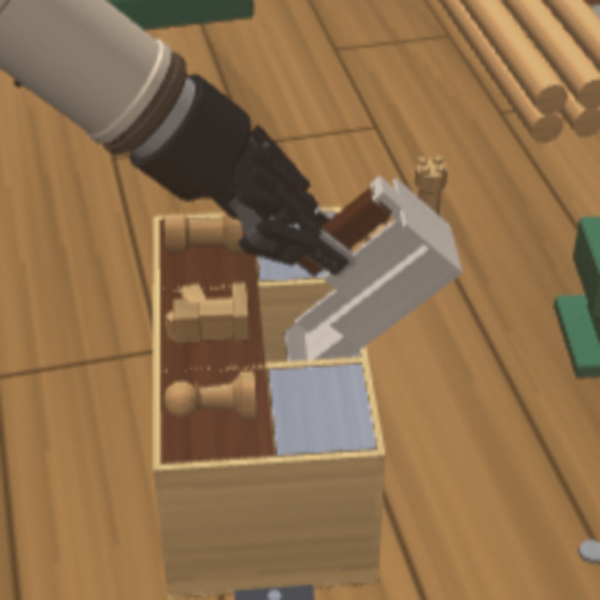

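The scoop is tilted to 45°. The middle flap is pressed open (~300,320) and the other flaps are shut. No blank shows in the scoop from the side. I'll check inside it from the wrist and top cameras.

Run:
```python
from h import *
a=now()
Rs=a[1]*R.from_euler("z",180,degrees=True)*R.from_euler("x",180,degrees=True)
im=[]
for c in ["wrist","top","side"]:
    s=imaging.snapshot(c); P=(wcloud if c=="wrist" else cloud)(s); q=Rs.inv().apply((P-a[0]).reshape(-1,3)).reshape(P.shape)
    k=(s["z_map"]>0)&(abs(q[...,1])<.02)&(q[...,0]>-.085)&(q[...,0]<.05)&(q[...,2]>-.085)&(q[...,2]<-.03)
    print(c,k.sum(),np.percentile(q[k][:,2],[5,50,95]).round(3) if k.sum() else "", np.histogram(q[k][:,0],6)[0] if k.sum() else "")
    b=RB.inv().apply((P-C).reshape(-1,3)).reshape(P.shape)
    m=(s["z_map"]>0)&(abs(b[...,1])<.043)&(b[...,0]>-.07)&(b[...,0]<.07)&(b[...,2]<.135)
    print(" in cell",m.sum(),np.percentile(b[m],[2,50,98],axis=0).round(3).tolist() if m.sum() else "")
    for r in imaging.regions_of("knight_a_center",c)[:3]: print("  ",round(r["score"],2),np.round(r["rect"]))
    im.append(s["pixels"])
t=cv2.resize(im[1][200:330,270:410],(560,520),interpolation=cv2.INTER_CUBIC)
w=cv2.resize(im[0],(240,180))
cv2.imwrite("pics/w3.png",im[0]); cv2.imwrite("pics/t3.png",t)
```

```text
12.93 [ 1.16  0.32 -1.21  2.37  2.02  0.41 -0.39] [ 0.567  -0.091   0.2311] [-5.5  2.   4.2] [0.69 1.49 0.34]
wrist 11707 [-0.078 -0.076 -0.074] [2182 2507 2330 2181 1986  521]
 in cell 7121 [[0.035, -0.039, 0.11], [0.051, -0.001, 0.127], [0.063, 0.041, 0.135]]
top 195 [-0.079 -0.076 -0.074] [ 3  0  6 55 67 64]
 in cell 45 [[0.029, -0.043, 0.104], [0.04, 0.024, 0.116], [0.064, 0.041, 0.134]]
   0.45 [390. 265.  45.  43.]
side 86 [-0.076 -0.075 -0.073] [58 22  2  0  2  2]
 in cell 340 [[0.008, -0.012, 0.076], [0.037, 0.015, 0.118], [0.057, 0.043, 0.134]]
```

View pics/w3.png

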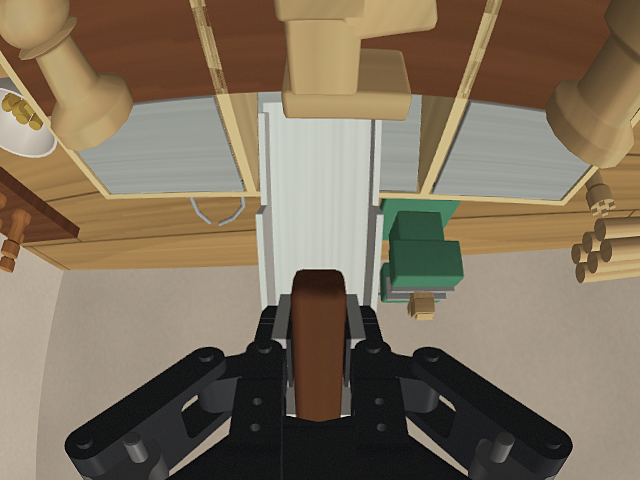

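The wrist view shows the scoop floor (~320,200) bare down to the lip, and the side flaps on either side still shut. I'll draw the scoop out along its own slope.

>>> send_rows(
  deltas="0 0 0 -0.01 0.001 -0.002 1;0 0 0 -0.02 0.002 -0.002 1;0 0 0 -0.025 0.002 -0.002 1;0 0 0 -0.025 0.002 -0.002 1;0 0 0 -0.025 0.002 -0.002 1;0 0 0 -0.025 0.002 -0.002 1;0 0 0 -0.03 0.002 -0.004 1;0 0 0 -0.03 0.002 -0.006 1;0 0 0 -0.03 0 -0.01 1;0 0 0 -0.03 0 -0.01 1;0 0 0 0 0 0 1",
)

```text
time_s: 14.15
tcp_pos: [0.643, -0.0954, 0.3384]
tool_rot: [0.077, 0.918, -0.046, 0.386]
contact_force: [1.0, 0.4, -2.1]
grip_width: 0.223
finger_force: 59.6
```

Run:
```python
from h import *
a=now(); print(a[1].as_matrix().round(3))
s=imaging.snapshot("side"); cv2.imwrite("pics/s4.png",cv2.resize(s["pixels"][100:360,180:440],(600,600),interpolation=cv2.INTER_CUBIC))
P=cloud(s); b=RB.inv().apply((P-C).reshape(-1,3)).reshape(P.shape)
for yc in [-.095,0,.095]:
    m=(s["z_map"]>0)&(abs(b[...,1]-yc)<.035)&(b[...,0]>.01)&(b[...,0]<.07)&(b[...,2]<.16); print(yc,m.sum(),np.percentile(b[m][:,2],[2,50,98]).round(4))
lev=RB*R.from_euler("x",180,degrees=True)*R.from_euler("z",180,degrees=True)
print("level turn",delta(a,(a[0],lev)))
```

```text
14.15 [ 1.17  0.2  -1.21  2.12  1.16  0.33  0.44] [ 0.643  -0.0954  0.3384] [ 1.   0.4 -2.1] [0.23 1.11 0.01]
[[-0.69   0.177  0.702]
 [ 0.106  0.984 -0.144]
 [-0.716 -0.025 -0.697]]
-0.095 919 [0.142  0.1443 0.1466]
0 742 [0.1416 0.1441 0.1466]
0.095 604 [0.1417 0.1441 0.1466]
level turn (array([-0.02 ,  0.508, -0.006]), array([0., 0., 0.]))
```

View pics/s4.png

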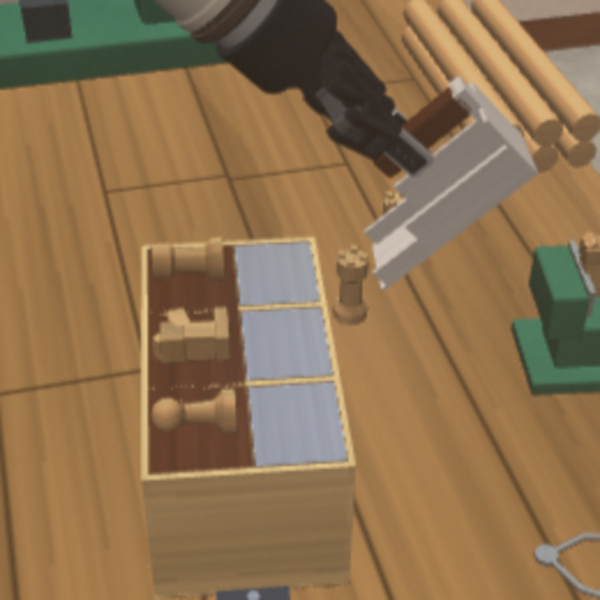

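The side view shows the scoop clear and empty, and all three flaps flush (depth z 144 mm each). Next I'll level it and carry it back.

>>> send_rows(
  deltas="-0.002 0.03 0 0 0 0 1;-0.002 0.056 0 0 0 0 1;-0.002 0.056 0 0 0 0 1;-0.002 0.056 -0.001 0 0 0 1;-0.002 0.056 -0.001 0 0 0 1;-0.002 0.056 -0.001 0 0 0 1;-0.002 0.056 -0.001 0 0 0 1;-0.002 0.056 -0.001 0 0 0 1;-0.002 0.056 -0.001 0 0 0 1;-0.002 0.03 0 0 0 0 1;0 0 0 0 0 0 1",
)

```text
time_s: 15.12
tcp_pos: [0.6413, -0.0974, 0.3316]
tool_rot: [0.081, 0.997, -0.0, -0.004]
contact_force: [0.3, 1.1, -2.7]
grip_width: 0.225
finger_force: 59.4
```

Run:
```python
from h import *
a=now(); print(a[1].as_matrix().round(3))
lev=RB*R.from_euler("x",180,degrees=True)*R.from_euler("z",180,degrees=True)
print("to",delta(a,(np.array([.533,.29,a[0][2]]),lev)))
q=heldcheck(a)
for lo in np.arange(-.10,.07,.02):
    k=(q[:,0]>=lo)&(q[:,0]<lo+.02)
    if k.sum()>5: print(round(lo,2),k.sum(),np.percentile(q[k,2],[2,50]).round(4))
```

```text
15.12 [ 0.85  0.7  -1.21  1.44  0.65  1.45  1.04] [ 0.6413 -0.0974  0.3316] [ 0.3  1.1 -2.7] [-0.01 -0.02  0.08]
[[-0.987  0.161 -0.008]
 [ 0.161  0.987 -0.   ]
 [ 0.008 -0.002 -1.   ]]
to (array([-0.001, -0.005, -0.003]), array([0.3389, 0.7297, 0.0016]))
-0.1 172 [-0.0764 -0.0736]
-0.08 309 [-0.0773 -0.072 ]
-0.06 321 [-0.0784 -0.0729]
-0.04 414 [-0.0789 -0.0618]
-0.02 378 [-0.0793 -0.0619]
0.0 328 [-0.0798 -0.0649]
0.02 381 [-0.0805 -0.0633]
0.04 469 [-0.0812 -0.0598]
```

>>> send_rows(
  deltas="0 -0.027 0 0.006 0.014 0 1;0 0 0 0.013 0.028 0 1;0 0 0 0.0215 0.046 0 1;0 0 0 0.0215 0.046 0 1;0 0 0 0.0215 0.046 0 1;0 0 0 0.0215 0.046 0 1;0 0 0 0.0215 0.046 0 1;0 0 0 0.0215 0.046 0 1;0 0 0 0.0215 0.046 0 1;0 0 0 0.0215 0.046 0 1;0 0 0 0.0215 0.046 0 1;0 0 0 0.0215 0.046 0 1;0 0 0 0.0215 0.046 0 1;0 0 0 0.0215 0.046 0 1;0 0 0 0.0215 0.046 0 1;0 0 0 0.0215 0.046 0 1;0 0 0 0.013 0.028 0 1;0 0 0 0.006 0.014 0 1;0 0 0 0 0 0 1",
)

```text
time_s: 16.75
tcp_pos: [0.5283, 0.2923, 0.3284]
tool_rot: [0.077, 0.997, -0.001, 0.019]
contact_force: [0.3, -0.2, -2.8]
grip_width: 0.223
finger_force: 59.4
```

Run:
```python
from h import *
a=now(); print(a[1].as_matrix().round(3))
s=imaging.snapshot("side"); P=cloud(s)[s["z_map"]>0]
q=RB.inv().apply(P-a[0]); k=(q[:,0]>-.11)&(q[:,0]<.08)&(abs(q[:,1])<.034)&(q[:,2]>-.1)&(q[:,2]<-.03); q=q[k]
for lo in np.arange(-.10,.07,.02):
    k=(q[:,0]>=lo)&(q[:,0]<lo+.02)
    if k.sum()>5: print(round(lo,2),k.sum(),np.percentile(q[k,2],[2,50]).round(4))
```

```text
16.75 [ 0.28  0.59 -1.22  1.6   0.6   1.34  0.39] [0.5283 0.2923 0.3284] [ 0.3 -0.2 -2.8] [0.01 0.07 0.06]
[[-0.987  0.154  0.038]
 [ 0.154  0.988 -0.006]
 [-0.038  0.    -0.999]]
-0.1 61 [-0.0816 -0.0778]
-0.08 170 [-0.0804 -0.0724]
-0.06 159 [-0.0807 -0.0728]
-0.04 225 [-0.0806 -0.0604]
-0.02 225 [-0.0807 -0.062 ]
0.0 214 [-0.0794 -0.0601]
0.02 229 [-0.0796 -0.0603]
0.04 226 [-0.0805 -0.0609]
0.06 6 [-0.0453 -0.0382]
```

>>> send_rows(
  deltas="0 0 0 0 0 0.022 1;0 0 0 0 0 0.044 1;0 0 0 0 0 0.044 1;0 0 0 0 0 0.044 1;0 0 0 0 0 0.044 1;0 0 0 0 0 0.044 1;0 0 0 0 0 0.044 1;0 0 0 0 0 0.044 1;0 0 0 0 0 0.044 1;0 0 0 0 0 0.044 1;0 0 0 0 0 0.03 1;0 0 0 0 0 0.02 1;0 0 0 0 0 0.01 1;0 0 0 0 0 0.006 1;0 0 0 0 0 0.005 1;0 0 0 0 0 0 1;0 0 0 0 0 0 1",
)

```text
time_s: 18.22
tcp_pos: [0.5399, 0.2891, 0.0847]
tool_rot: [0.079, 0.997, -0.001, 0.019]
contact_force: [0.0, 0.2, -2.3]
grip_width: 0.224
finger_force: 59.5
```

>>> send_rows(
  deltas="0 0 0 0 0 0.003 1;0 0 0 0 0 0.002 1;0 0 0 0 0 0.002 1;0 0 0 0 0 0 1;0 0 0 0 0 0 1",
)

```text
time_s: 18.63
tcp_pos: [0.5397, 0.2887, 0.0805]
tool_rot: [0.079, 0.997, -0.001, 0.019]
contact_force: [0.3, -0.2, -1.5]
grip_width: 0.225
finger_force: 59.6
```

>>> send_rows(
  deltas="0 0 0 0 0 0.001 1;0 0 0 0 0 0.001 1;0 0 0 0 0 0 1;0 0 0 0 0 0 1",
)

```text
time_s: 18.97
tcp_pos: [0.5395, 0.289, 0.0802]
tool_rot: [0.079, 0.997, -0.001, 0.019]
contact_force: [-1.7, -1.2, 4.7]
grip_width: 0.227
finger_force: 60.6
```

Contact with the bench is made. I'll release, wait for the fingers to open, then go straight up.

>>> send_rows(
  deltas="0 0 0 0 0 0 0.2;0 0 0 0 0 0 -0.4;0 0 0 0 0 0 -1;0 0 0 0 0 0 -1;0 0 0 0 0 0 -1;0 0 0 0 0 0 -1;0 0 0 0 0 0 -1;0 0 0 0 0 0 -1;0 0 0 0 0 -0.01 -1;0 0 0 0 0 -0.03 -1;0 0 0 0 0 -0.05 -1;0 0 0 0 0 -0.06 -1;0 0 0 0 0 -0.06 -1;0 0 0 0 0 -0.06 -1;0 0 0 0 0 -0.06 -1;0 0 0 0 0 -0.03 -1;0 0 0 0 0 0 -1;0 0 0 0 0 0 -1",
)

```text
time_s: 20.47
tcp_pos: [0.5332, 0.2898, 0.2605]
tool_rot: [0.079, 0.997, -0.001, 0.02]
contact_force: [-0.5, -0.1, -0.9]
grip_width: 1.003
finger_force: 0.0
```

Run:
```python
from h import *
a=now()
s=imaging.snapshot("side"); cv2.imwrite("pics/s5.png",cv2.resize(s["pixels"][100:420,180:500],(600,600),interpolation=cv2.INTER_CUBIC))
for t in ["scoop","rook_1","bowl","calliper","knight_a_center"]:
    P=cloud(s)
    for r in imaging.regions_of(t,"side")[:2]: p=P[r["mask"]&(s["z_map"]>0)]; print(t,round(r["score"],2),np.round(r["rect"]),np.median(p,0).round(3))
q=RB.inv().apply(P[s["z_map"]>0]-[.5395,.289,0]); k=(q[:,0]>-.11)&(q[:,0]<.08)&(abs(q[:,1])<.04)&(q[:,2]>.065)&(q[:,2]<.1); h=q[k]
print("handle top",[np.percentile(h[(h[:,0]>l)&(h[:,0]<l+.02),2],95).round(4) for l in (-.02,0,.02,.04)])
```

```text
20.47 [ 0.25  0.65 -1.17  1.67  0.66  1.23  0.35] [0.5332 0.2898 0.2605] [-0.5 -0.1 -0.9] [ 0.01  0.04 -0.03]
scoop 0.85 [258. 190.  59.  40.] [0.539 0.282 0.019]
rook_1 0.55 [351. 199.  16.  32.] [0.748 0.178 0.042]
bowl 0.94 [355. 423.  61.  64.] [ 0.568 -0.396  0.024]
calliper 0.67 [450. 348.  77.  36.] [ 0.791 -0.265  0.004]
knight_a_center 0.64 [287. 284.  91. 161.] [ 0.517 -0.192  0.143]
handle top [np.float64(0.0838), np.float64(0.0837), np.float64(0.0847), np.float64(0.0842)]
```

View pics/s5.png

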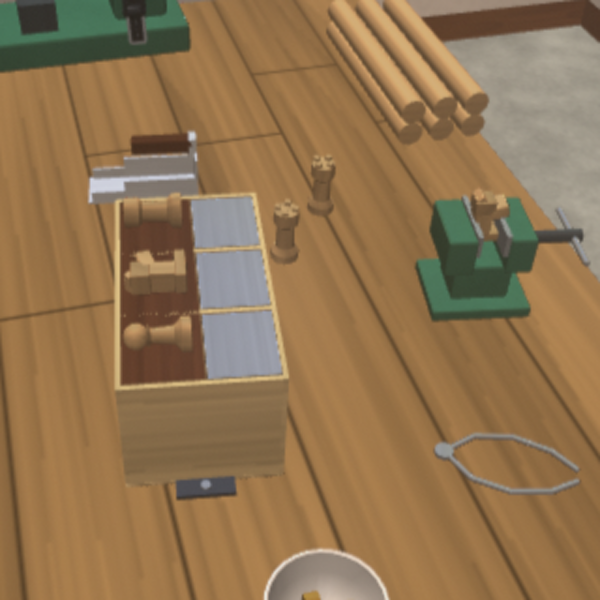

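The side view shows the empty scoop flat on the bench (~145,165; handle top level at 84 mm) and all flaps shut. The rooks, bowl and calliper have not moved, and the gripper is clear.

```bash
python3 -c "
from rig import ticket
print(ticket.hand_in())"
```

```text
the job is handed in; nothing more can be done
None
```

The job is handed in: both knight blanks left the scoop over the open middle (knight) flap, though no camera view showed them inside the cell; that flap is shut again, the empty scoop is flat on the bench, and nothing else was moved.

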